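Fit the radius leaf to the press mould

ROBOT

A 7-joint arm with a two-finger parallel gripper is mounted at the origin on the work surface. World frame = base frame: x ahead of the robot, y to its left, z up, the work surface at z = 0. Lengths are in m, angles in rad, forces in N, time in s.
With the tool pointing down it reaches from about 0.425 to 0.95 m from the base axis. Payload 16.7 kg.
Tool frame: the origin (TCP) lies between the finger pads; the fingertips stand 19 mm ahead of it and the grasp point (between the pads) is the TCP; z points along the fingers, y is the direction in which the jaws open and shut (so a half turn about z gives the same grasp; the last joint's range is limited). The gripper opens to 94 mm and grips with 3 to 60 N. Pads are 16 mm wide; open, the fingers measure 119 mm over their backs; the gripper's body (75 mm by 177 mm) begins 78 mm behind the grasp point.
Start: joints at [-1.492, 0.426, 0.074, 1.606, -0.034, 1.111, -0.067], TCP at [0.153, 0.657, 0.224] pointing down, gripper open.
Joint ranges: [-2.85, 2.85], [-0.5, 2.14], [-1.23, 1.37], [0.21, 2.46], [-1.02, 4.16], [0.16, 2.05], [-2.73, 2.73]. Speed limits (rad/s): [1.89, 1.89, 2.39, 2.39, 3.01, 3.01, 3.01].

INTERFACE

Orientations are given as a 3x3 rotation matrix whose columns are the frame's x, y, z axes.
In Python, from cell import env, solve_ik, status, viewer, workorder gives the robot as it stands. The module is installed in compiled form; this text tells all that it offers. Calls block until the motion is done:
- env.reach(position, orientation): joint-space move of the TCP to a pose.
- env.movel(position, orientation=None, feed=0.15): straight line of the TCP; orientation=None keeps the orientation; feed is the mean speed in m/s.
- env.move_j(angles): joint-space move.
- env.grip(opening, squeeze=None): opening from 0.0 (shut) to 1.0 (fully open); squeeze is the grip in N (None keeps the last); returns when the fingers have stopped.
- env.wait(seconds).
- solve_ik(position, orientation): joint angles nearest the present ones, or None.
- status.get_obs(): the state.
- viewer.get_image(name): name is "scene" or "side" or "wrist"; returns the picture (400x640x3 uint8, red, green, blue); there is no depth.
- viewer.get_calibration(name): a dict with "fx", "fy", "cx", "cy" (pixels), "k1" (the pictures are not rectified: a ray, as slopes to the right and down, at radius r is drawn at 1 + k1 r^2 times it, then the intrinsics apply), "world_from_camera" (4x4, takes a point from camera to world coordinates); the wrist camera has in their place "tool_from_camera" (4x4, takes a point from camera to tool coordinates, whose origin is the TCP and whose axes are the flange's). Camera axes: x right, y down, z forward; pixel columns grow to the right and rows downward; lengths in m; the calibration is good to about 2 mm. A picture is of the moment at which its call begins: read the wrist's pose just before it. get_calibration takes no time and is no camera call.
A pose or a line that the arm cannot do raises env.PlanningError and nothing moves.
- workorder.close_job(): hands the job in, once; it reports no verdict.
The state is a dict: "clock": time; "qpos": joint angles; "joint_velocities": joint speeds; "joint_torque": joint torques, N m; "eef_pos": TCP position; "tcp_rot": TCP orientation; "contact_force": force on the tool from outside, world axes, zero at the start; "moment": the same for the moment, N m; "width": opening from 0.0 (shut) to 1.0 (fully open).
Only numpy, scipy, OpenCV 4.12 (cv2) and the standard library are available. Lean on these libraries where they do the work, as an engineer would, in place of code of your own. Each camera call takes 0.05 s, during which the arm holds its last target. There are 200 camera calls.

TASK

Find the radius leaf whose hollow fits the round steel mould standing on the green mat: orange for the small mould, blue for the large one. Slide it flat along the table, without lifting it, until its whole arc sits home against the mould and no longer rocks, then let it be. Do not shove the mould, and leave the other leaves, the spare mould and the jar where they are.

Things in the scene. Friction and masses are not known exactly. Their poses are not given: they have to be found in the camera images.
- mat: Thin green silicone mat, 170 x 170 mm, under 1 mm thick and no obstacle, lying on the steel table. Origin at its centre. The mould to be checked stands at its centre.
- small_mould: Solid-looking round steel press mould, a plain upright cylinder of radius 42 mm, 50 mm high, 2.4 kg, standing loose on the work surface with a dark disc and a small brass centre on top. Origin: centre of its underside, z up. It stands either on the green mat or, as the spare, alone on the bare table to its left (+y).
- large_mould: Solid-looking round steel press mould, a plain upright cylinder of radius 62 mm, 50 mm high, 3.2 kg, standing loose on the work surface with a dark disc and a small brass centre on top. Origin: centre of its underside, z up. It stands either on the green mat or, as the spare, alone on the bare table to its left (+y).
- small_leaf: Orange plastic leaf, 18 mm thick, 0.18 kg, flat and loose on the table: a head 110 mm wide (y) with a concave arc of radius 42 mm, 100 deg wide, in its front (+x), and a handle 30 mm wide running 82 mm back (-x). Origin: underside, middle of the head's straight back edge, whose 40 mm shoulders beside the handle can be pushed. Arc centre 64 mm ahead, arc bottom 22, lips about 37. Lies at the left.
- large_leaf: Blue plastic leaf, 18 mm thick, 0.18 kg, flat and loose on the table: a head 140 mm wide (y) with a concave arc of radius 62 mm, 100 deg wide, in its front (+x), and a handle 30 mm wide running 82 mm back (-x). Origin: underside, middle of the head's straight back edge, whose 55 mm shoulders beside the handle can be pushed. Arc centre 84 mm ahead, arc bottom 22, lips about 44. Lies at the right.
- small_leaf_arc (a point): Centre of curvature of the orange leaf's arc, at the level of its underside, 64 mm ahead of the leaf's origin; it coincides, seen from above, with the small mould's axis when the leaf sits home. Axes as the leaf.
- large_leaf_arc (a point): Centre of curvature of the blue leaf's arc, at the level of its underside, 84 mm ahead of the leaf's origin; it coincides, seen from above, with the large mould's axis when the leaf sits home. Axes as the leaf.
- convex_leaf: Grey radius leaf with a convex round end of radius 42 mm (centre 35 mm ahead of the origin) and a handle 30 mm wide reaching 82 mm behind the origin, 18 mm thick, lying on the table; fits no mould here. Bystander.
- jar: Closed glass jar with metal lid, radius 36 mm, 95 mm high, standing on the table. Origin: centre of its underside. Bystander.
There are look-alikes about, which are no part of the job. There is more than one size of the large_leaf; the job needs the smaller.

How it is judged:
By the outcome, as a careful person would: the job done as asked, in the order asked, and still so for the second after the job is handed in, with the robot touching nothing.
It also fails if it takes over 64 s, if anything falls off the work surface, if the arm or the gripper's body presses on something with over 40 N, if the wrist force passes 120 N, or if a joint passes its speed limit or range.

## Working session

There is one attempt and no reset: what is moved stays moved. The work goes in short steps, each a Python script; the robot and the scene stay as the last script left them, time stands still between calls to the robot, and variables do not carry over. Pictures are saved under pics/ and viewed, about 8 in all and at most 12, crops included, and the job is handed in when it is done.

```bash
mkdir -p pics; python3 - <<'E'
from cell import env, solve_ik, status, viewer, workorder
import cv2,numpy as np
for n in("scene","side"):
    im=viewer.get_image(n); cv2.imwrite(f"pics/{n}0.png",im[:,:,::-1])
    c=viewer.get_calibration(n); print(n,{k:np.round(v,3).tolist() for k,v in c.items()})
o=status.get_obs(); print(o["clock"],o["eef_pos"],o["tcp_rot"].tolist() if hasattr(o["tcp_rot"],'tolist') else o["tcp_rot"])
print({k:np.round(v,3).tolist() for k,v in viewer.get_calibration("wrist").items()})
E
```

```text
scene {'fx': 497.499, 'fy': 497.499, 'cx': 313.51, 'cy': 197.175, 'k1': -0.016, 'world_from_camera': [[0.735, 0.538, -0.413, 1.037], [0.678, -0.569, 0.465, -0.61], [0.015, -0.622, -0.783, 1.05], [0.0, 0.0, 0.0, 1.0]]}
side {'fx': 518.102, 'fy': 518.102, 'cx': 322.651, 'cy': 197.58, 'k1': 0.055, 'world_from_camera': [[0.954, -0.201, 0.225, 0.236], [-0.301, -0.596, 0.745, -0.889], [-0.015, -0.778, -0.628, 0.797], [0.0, 0.0, 0.0, 1.0]]}
0.1 [0.15304083 0.65703018 0.22385817] [[-0.9739228498978472, 0.22687935745594318, -0.0001990156622233071], [0.22687943471156596, 0.9739221712914916, -0.0011516821725191051], [-6.746714542104402e-05, -0.0011668021445802891, -0.9999993170102366]]
{'fx': 299.117, 'fy': 299.117, 'cx': 317.357, 'cy': 201.048, 'k1': -0.006, 'tool_from_camera': [[0.001, -0.973, -0.23, 0.066], [1.0, 0.001, -0.0, -0.001], [0.001, -0.23, 0.973, -0.159], [0.0, 0.0, 0.0, 1.0]]}
```

View pics/scene0.png

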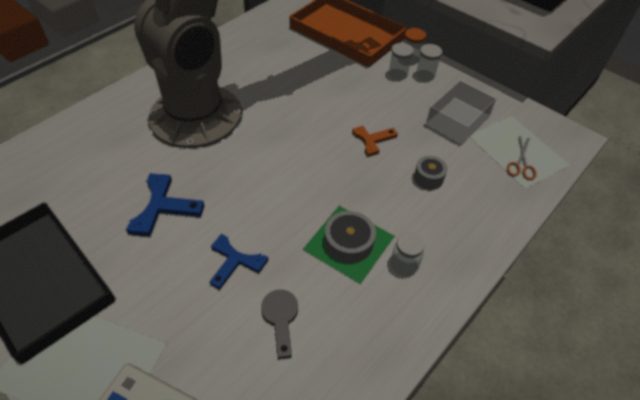

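View pics/side0.png

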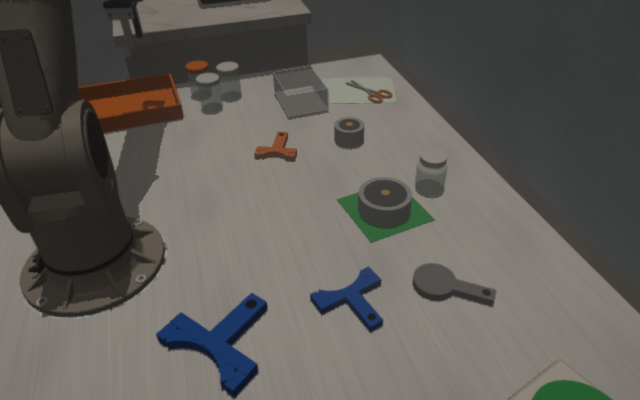

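The scene picture shows the large mould on the green mat (scene px 350,237; side px 385,200), so the job needs a blue leaf. Two blue candidates are visible: the leaf at scene px (165,205), which looks bigger, and the one at (238,260), which looks smaller. The grey convex leaf is at (280,310), the jar at (407,252) and the spare mould at (431,172). Next I'll measure them.

```bash
cat > h.py <<'E'
from cell import env, solve_ik, status, viewer, workorder
import cv2,numpy as np
def snap(n,save=None):
    o=status.get_obs(); im=viewer.get_image(n); c=viewer.get_calibration(n)
    if n=="wrist":
        T=np.eye(4);T[:3,:3]=np.array(o["tcp_rot"]);T[:3,3]=o["eef_pos"]; W=T@np.array(c["tool_from_camera"])
    else: W=np.array(c["world_from_camera"])
    if save: cv2.imwrite(f"pics/{save}.png",im[:,:,::-1])
    return im,c,W
def ray(px,c,W,z):
    px=np.asarray(px,float).reshape(-1,1,2)
    K=np.array([[c["fx"],0,c["cx"]],[0,c["fy"],c["cy"]],[0,0,1]])
    s=cv2.undistortPoints(px,K,np.array([c["k1"],0,0,0.]),None,None).reshape(-1,2)
    d=np.c_[s,np.ones(len(s))]@W[:3,:3].T; p=W[:3,3]
    return (p+d*((z-p[2])/d[:,2])[:,None])[:,:2]
def proj(P,c,W):
    K=np.array([[c["fx"],0,c["cx"]],[0,c["fy"],c["cy"]],[0,0,1]]); I=np.linalg.inv(W)
    return cv2.projectPoints(np.asarray(P,float).reshape(-1,3),cv2.Rodrigues(I[:3,:3])[0],I[:3,3],K,np.array([c["k1"],0,0,0.]))[0].reshape(-1,2)
def mask(im,h0,h1,s=100,v=25):
    return cv2.inRange(cv2.cvtColor(im,cv2.COLOR_RGB2HSV),(h0,s,v),(h1,255,255))
def blobs(m,amin=150):
    cs=cv2.findContours(m,cv2.RETR_EXTERNAL,cv2.CHAIN_APPROX_NONE)[0]
    return [c for c in cs if cv2.contourArea(c)>amin]
E
python3 - <<'E'
from h import *
for n in("scene","side"):
    im,c,W=snap(n)
    for nm,h0,h1,s,z in(("blue",100,130,120,.018),("green",45,85,100,0),("orange",3,14,150,.018),("brass",12,28,90,.05)):
        for b in blobs(mask(im,h0,h1,s),10 if nm=="brass" else 150):
            w=ray(b.reshape(-1,2),c,W,z); r=cv2.minAreaRect((w*1000).astype(np.float32))
            print(n,nm,b.reshape(-1,2).mean(0).round(),"centre",np.round(r[0]),"size",np.round(r[1]),"ang",round(r[2]))
    # straight-back
E
```

```text
scene blue [234. 261.] centre [ 487. -287.] size [139. 124.] ang 14
scene blue [163. 205.] centre [ 238. -274.] size [170. 197.] ang 36
scene green [349. 252.] centre [646. -33.] size [165. 164.] ang 8
scene orange [374. 138.] centre [475. 299.] size [117. 112.] ang 64
scene orange [357.  29.] centre [ 67. 684.] size [463. 305.] ang 4
scene orange [18. 30.] centre [-835. -156.] size [154. 418.] ang 74
scene brass [350. 230.] centre [645. -32.] size [20. 21.] ang 43
scene brass [432. 166.] centre [669. 283.] size [19. 23.] ang 35
scene brass [371. 140.] centre [477. 247.] size [ 90. 110.] ang 6
scene brass [359.  51.] centre [198. 550.] size [23. 56.] ang 26
scene brass [413.  34.] centre [266. 762.] size [79. 85.] ang 74
scene brass [349.  30.] centre [ 70. 621.] size [346. 185.] ang 1
side blue [219. 341.] centre [ 237. -274.] size [176. 201.] ang 36
side blue [351. 298.] centre [ 482. -289.] size [142. 127.] ang 14
side green [571. 393.] centre [ 752. -553.] size [ 32. 123.] ang 73
side green [383. 219.] centre [646. -32.] size [165. 165.] ang 8
side orange [276. 146.] centre [472. 303.] size [113. 106.] ang 65
side orange [130. 101.] centre [ 92. 685.] size [292. 319.] ang 5
side orange [196.  65.] centre [316. 877.] size [73. 74.] ang 71
side brass [385. 192.] centre [646. -31.] size [19. 18.] ang 67
side brass [349. 124.] centre [672. 286.] size [16. 17.] ang 71
side brass [103. 114.] centre [ 21. 568.] size [60. 24.] ang 84
side brass [104. 103.] centre [ 22. 636.] size [ 55. 112.] ang 44
```

The blob at scene px (234,261) measures 139x124 mm, which matches the 140 x 126 mm blue leaf. The other one, at (163,205), is about 170x197 mm and is the decoy. Target is the leaf at (0.485,-0.288), and the mould is at (0.646,-0.032). I'll move above both for a close look with the wrist camera.

```bash
cat >> h.py <<'E'
def R(h,s=1):  # tool down, tool y horizontal perpendicular to heading h; s flips tool x
    x=s*np.array([np.cos(h),np.sin(h),0]); z=np.array([0,0,-1.]); return np.c_[x,np.cross(z,x),z]
E
python3 - <<'E'
from h import *
im,c,W=snap("scene")
a,b=ray([(218,282),(250,250)],c,W,.018); print(a,b,"heading",np.degrees(np.arctan2(*(b-a)[::-1])))
for nm,p,z in(("jar",(408,240),.095),("grey",(280,305),.018),("greyend",(285,352),.018)):print(nm,ray([p],c,W,z))
h=np.radians(76)
for hh in (60,76,90,104):
  for s in(1,-1):
    print(hh,s,[None if (q:=solve_ik(p,R(np.radians(hh),s))) is None else np.round(q,2).tolist() for p in([.54,-.2,.25],[.47,-.35,.022],[.61,-.17,.022])])
E
```

```text
[ 0.50226002 -0.33557072] [ 0.49182005 -0.22482336] heading 95.38526139216279
jar [[0.77700675 0.01383615]]
grey [[ 0.64875011 -0.27808516]]
greyend [[ 0.73371679 -0.34781751]]
60 1 [[-0.55, 0.38, 1.03, 1.84, -0.36, 1.12, 0.08], [-0.18, 0.83, 1.01, 1.99, -0.94, 0.88, 0.83], [-0.47, 0.84, 0.94, 1.88, -0.87, 0.9, 0.38]]
60 -1 [[1.05, 0.41, -1.02, 1.76, 0.37, 1.19, 2.53], [-0.18, 0.83, 1.01, 1.99, -0.94, 0.88, -2.31], [0.78, 0.76, -0.85, 1.8, 0.71, 0.92, 2.23]]
76 1 [[-0.58, 0.4, 1.07, 1.84, -0.39, 1.13, 0.39], [-0.18, 0.83, 1.01, 1.99, -0.94, 0.88, 1.11], [-0.46, 0.83, 0.92, 1.88, -0.86, 0.89, 0.65]]
76 -1 [[-0.65, 0.48, 1.22, 1.85, -0.5, 1.17, -2.65], [-0.18, 0.83, 1.01, 1.99, -0.94, 0.88, -2.03], [-0.51, 0.89, 1.01, 1.88, -0.94, 0.94, -2.42]]
90 1 [[-0.46, 0.33, 0.89, 1.84, -0.28, 1.11, 0.53], [-0.07, 0.71, 0.82, 1.99, -0.75, 0.78, 1.2], [-0.46, 0.82, 0.91, 1.88, -0.85, 0.88, 0.89]]
90 -1 [[-0.65, 0.48, 1.22, 1.85, -0.5, 1.17, -2.4], [-0.18, 0.83, 1.01, 1.99, -0.94, 0.88, -1.78], [-0.51, 0.89, 1.01, 1.88, -0.94, 0.94, -2.18]]
104 1 [[-0.42, 0.31, 0.82, 1.84, -0.25, 1.1, 0.74], [-0.07, 0.71, 0.82, 1.99, -0.75, 0.78, 1.44], [-0.46, 0.83, 0.92, 1.88, -0.86, 0.89, 1.14]]
104 -1 [[-0.65, 0.48, 1.22, 1.85, -0.5, 1.17, -2.16], [-0.18, 0.83, 1.01, 1.99, -0.94, 0.88, -1.54], [-0.51, 0.89, 1.01, 1.88, -0.94, 0.94, -1.94]]
```

```bash
python3 - <<'E'
from h import *
env.reach([.50,-.26,.25],R(np.radians(100)))
env.wait(.2)
im,c,W=snap("wrist","w1"); print(W[:3,3],status.get_obs()["clock"])
for b in blobs(mask(im,100,130,120),400):
    w=ray(b.reshape(-1,2),c,W,.018)*1000; r=cv2.minAreaRect(w.astype(np.float32)); print("blue",b.reshape(-1,2).mean(0).round(),np.round(r[0],1),np.round(r[1],1),r[2])
for b in blobs(mask(im,12,28,90),20):
    print("brass",b.reshape(-1,2).mean(0),ray([b.reshape(-1,2).mean(0)],c,W,.05))
for b in blobs(mask(im,45,85,100),400):
    w=ray(b.reshape(-1,2),c,W,0)*1000; print("green",b.reshape(-1,2).mean(0).round(),cv2.minAreaRect(w.astype(np.float32)))
E
```

```text
[ 0.48903967 -0.19546705  0.40865842] 3.9167
blue [302. 185.] [ 484.4 -285.1] [137.3 122.8] 13.662219047546387
blue [104. 160.] [ 237.7 -271.5] [178.1 191.4] 36.42238235473633
brass [457.79675994 356.96612666] [[ 0.7378912  -0.46741319]]
brass [511.93582888 302.22994652] [[ 0.78517988 -0.3713515 ]]
brass [122.5326087  302.35326087] [[ 0.26960984 -0.46347956]]
brass [488.98148148   5.33333333] [[ 0.64660672 -0.03546794]]
green [451.  61.] ((651.0118408203125, -65.59794616699219), (167.911865234375, 104.31208801269531), 8.104762077331543)
```

View pics/w1.png

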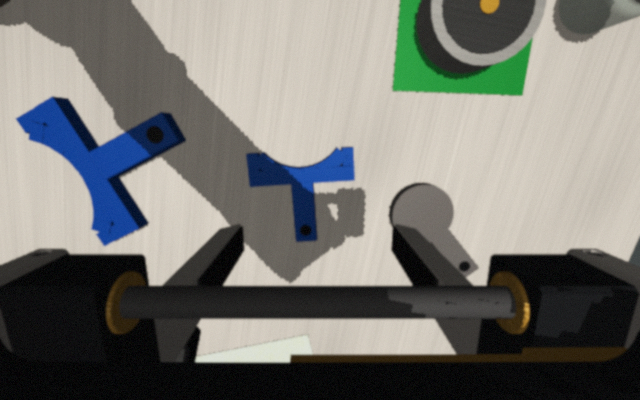

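The wrist view shows the 140 mm leaf at px (302,185), with its handle pointing down to (305,240). The larger decoy is at (104,160), the grey leaf at (425,210), and the mould on the mat at (489,5). The brass centre reads (0.647,-0.035), in agreement with the scene cameras. I'll grip the handle lightly and slide the leaf, turned to a 60° heading to stay clear of the grey leaf, to 60 mm short of home.

```bash
python3 - <<'E'
from h import *
im,c,W=snap("wrist"); print("hole",ray([(305,230)],c,W,.018))
h=np.radians(103.66); u=np.array([np.cos(h),np.sin(h)])
g=np.array([.4844,-.2851])-.026*u; print("grip",g)
env.reach([*g,.10],R(h)); env.movel([*g,.023],feed=.1); 
env.grip(0.0,12); o=status.get_obs(); print("width mm",o["width"]*94,o["contact_force"],o["eef_pos"])
m=np.array([.646,-.033]); h2=np.radians(60); u2=np.array([np.cos(h2),np.sin(h2)])
p=m-(.084+.045+.060)*u2
env.movel([*p,.023],R(h2),feed=.06); env.wait(.2)
o=status.get_obs(); print(o["clock"],o["eef_pos"],o["contact_force"],o["width"]*94)
im,c,W=snap("wrist","w2")
for b in blobs(mask(im,12,28,90),20):
    q=b.reshape(-1,2).mean(0); print("brass",q,ray([q],c,W,.05))
for hh in (0,): pass
E
```

```text
hole [[ 0.49508524 -0.33035624]]
grip [ 0.49054016 -0.31036457]
width mm 30.36009580380361 [ 0.34827588 -0.4548525  -1.27772645] [ 0.49053401 -0.31036903  0.0229935 ]
9.0583 [ 0.55150908 -0.19662994  0.02298808] [-0.15774503  0.56962633 -0.04390412] 30.113187925952342
brass [317.24894515 357.13361463] [[ 0.52795289 -0.23939288]]
brass [383.38461538 303.04195804] [[ 0.57189369 -0.22847358]]
brass [251.25874126 302.62937063] [[ 0.51554749 -0.19576979]]
```

View pics/w2.png

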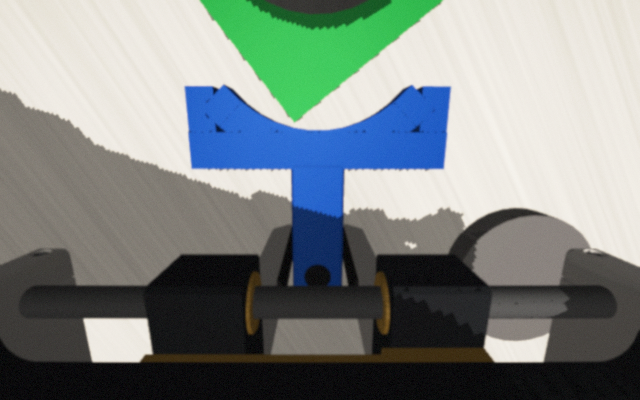

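The leaf is held centrally, with its arc at px (320,130) facing the mould and the path clear. I'll measure the arc centre, then advance to about 6 mm short.

```bash
cat >> h.py <<'E'
def arcfit(im,c,W,h,tcp):
    """points of blue top contour in the concave arc -> circle centre (world), radius"""
    b=max(blobs(mask(im,100,130,120),400),key=cv2.contourArea)
    w=ray(b.reshape(-1,2),c,W,.018); u=np.array([np.cos(h),np.sin(h)]); v=np.array([-u[1],u[0]])
    L=np.c_[(w-tcp)@u,(w-tcp)@v]   # leaf-like frame at the TCP
    A=L[(L[:,0]>.055)&(abs(L[:,1])<.033)]
    s=np.linalg.lstsq(np.c_[2*A,np.ones(len(A))],(A**2).sum(1),rcond=None)[0]
    r=np.sqrt(s[2]+s[0]**2+s[1]**2); B=L[(L[:,0]<.055)&(L[:,0]>.03)&(abs(L[:,1])>.022)&(abs(L[:,1])<.064)]
    f=np.polyfit(B[:,1],B[:,0],1)
    print("arc centre in tcp frame mm",s[:2]*1e3,"r",r*1e3,"back edge x, tilt deg",f[1]*1e3,np.degrees(np.arctan(f[0])),"y range",L[L[:,0]>.05][:,1].min()*1e3,L[:,1].max()*1e3)
    return tcp+s[0]*u+s[1]*v
E
python3 - <<'E'
from h import *
h=np.radians(60);u=np.array([.5,np.sin(h)])
im,c,W=snap("wrist"); t=np.array(status.get_obs()["eef_pos"])[:2]
print(arcfit(im,c,W,h,t))
m=np.array([.646,-.033]); p=m-(.084+.045+.006)*u
env.movel([*p,.023],feed=.08); env.wait(.2)
o=status.get_obs(); print(o["clock"],o["eef_pos"],o["contact_force"])
im,c,W=snap("wrist","w3"); print(arcfit(im,c,W,h,np.array(o["eef_pos"])[:2]))
a,_,_=snap("scene"); b,_,_=snap("side")
cv2.imwrite("pics/c3.png",np.hstack([cv2.resize(a[170:310,250:420],None,fx=2.3,fy=2.3),cv2.resize(b[150:290,290:460],None,fx=2.3,fy=2.3)])[:,:,::-1])
E
```

```text
arc centre in tcp frame mm [122.30400805  -0.98661321] r 57.28385973879087 back edge x, tilt deg 45.510946826727505 0.05482970321168398 y range -69.75476974016016 68.02543996520807
[ 0.61349975 -0.0912538 ]
10.1833 [ 0.57823308 -0.15015076  0.02296095] [0.85149297 0.83412946 1.03608583]
arc centre in tcp frame mm [123.0910197   -0.88095923] r 57.78900218724864 back edge x, tilt deg 45.44674684537796 0.07652609914363216 y range -69.75936196757613 67.97461594023781
[ 0.64054153 -0.04399129]
```

View pics/w3.png

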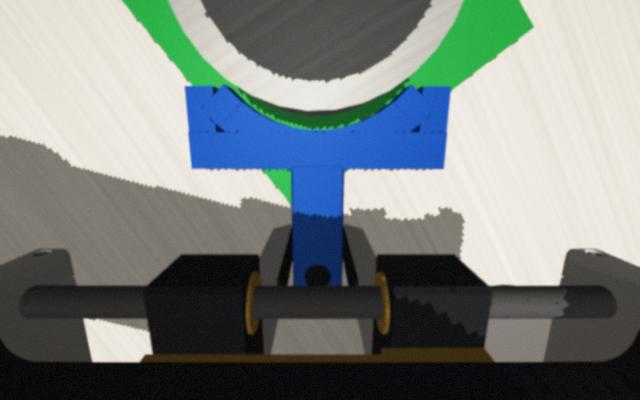

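The leaf is centred on the mould (mould axis at px about 316, leaf at 318), with a green gap of about 6 mm left. I'll open the fingers astride the handle and push both shoulders gently, watching the force.

```bash
cat > push.py <<'E'
from h import *
import sys
def push(p0,d,n,step,lim):
    """advance from p0 along d in steps until reaction along -d exceeds lim"""
    f0=np.array(status.get_obs()["contact_force"])[:2]
    for k in range(1,n+1):
        env.movel([*(p0+d*step*k),.023],feed=.02); env.wait(.06)
        f=-(np.array(status.get_obs()["contact_force"])[:2]-f0)
        print(round(k*step*1e3,1),"F along %.2f"%(f@d),"across %.2f"%(f@[-d[1],d[0]]))
        if f@d>lim: break
    return p0+d*step*k
E
python3 - <<'E'
from push import *
h=np.radians(60);u=np.array([.5,np.sin(h)]); p=np.array([.57823,-.15015])
env.grip(.85); 
q=p+.033*u; env.movel([*q,.023],feed=.06); env.wait(.1)
e=push(q,u,16,.001,3.0); o=status.get_obs(); print(e,o["eef_pos"],o["clock"])
im,c,W=snap("wrist","w4"); print(arcfit(im,c,W,h,e-.037*u))
E
```

```text
1.0 F along 1.16 across 0.03
2.0 F along 1.19 across 0.75
3.0 F along -0.09 across 0.76
4.0 F along 0.25 across 1.21
5.0 F along 0.76 across 1.11
6.0 F along 0.25 across 1.02
7.0 F along 0.56 across 1.26
8.0 F along 1.37 across 1.15
9.0 F along 0.41 across 1.23
10.0 F along 0.57 across 2.19
11.0 F along 0.85 across 1.18
12.0 F along 6.70 across 0.08
[ 0.60073    -0.11117886] [ 0.60020497 -0.11198059  0.02298624] 15.725
arc centre in tcp frame mm [132.91301155  -0.13730019] r 75.89173448258711 back edge x, tilt deg 45.52531199016131 -0.13080017480370631 y range -70.14683583848685 68.03928954623174
[ 0.64880541 -0.0281844 ]
```

View pics/w4.png

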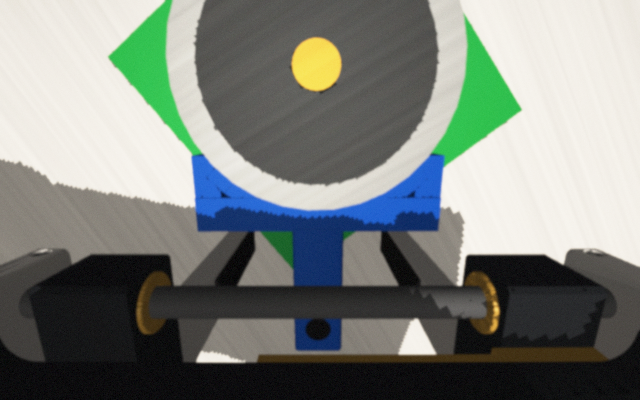

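The leaf is seated: force jumped from 0.9 to 6.7 N in the last 1 mm step, no green shows between the arc and the mould, and the picture is symmetric (mould axis px 316, leaf 318). I'll back off, rise, and check the fit and that the mould hasn't moved.

```bash
python3 - <<'E'
from h import *
h=np.radians(60);u=np.array([.5,np.sin(h)]); e=np.array(status.get_obs()["eef_pos"])[:2]
def brass(im,c,W):
    for b in blobs(mask(im,12,28,90),20):
        q=b.reshape(-1,2).mean(0); w=ray([q],c,W,.05)[0]
        if np.hypot(*(w-[.646,-.033]))<.03: return w*1e3
env.movel([*(e-.025*u),.023],feed=.06); env.movel([*(e-.025*u),.20],feed=.15)
im,c,W=snap("wrist","w5"); print("wrist brass",brass(im,c,W),status.get_obs()["clock"])
b=max([b for b in blobs(mask(im,100,130,120),400) if np.hypot(*(ray(b.reshape(-1,2),c,W,.018).mean(0)-[.61,-.11]))<.08],key=cv2.contourArea)
w=ray(b.reshape(-1,2),c,W,.018)*1e3; r=cv2.minAreaRect(w.astype(np.float32)); print("leaf",r)
ims=[]
for n,(x,y) in(("scene",(250,170)),("side",(290,150))):
    i,c2,W2=snap(n); print(n,"brass",brass(i,c2,W2)); ims.append(cv2.resize(i[y:y+140,x:x+170],None,fx=2.3,fy=2.3,interpolation=cv2.INTER_CUBIC))
    for g in blobs(mask(i,45,85,100),400):
        q=cv2.minAreaRect((ray(g.reshape(-1,2),c2,W2,0)*1e3).astype(np.float32)); print("green",np.round(q[0]),np.round(q[1]))
cv2.imwrite("pics/c5.png",np.hstack(ims)[:,:,::-1])
E
```

```text
wrist brass [646.19121902 -32.81337838] 17.7417
leaf ((595.9071655273438, -121.23138427734375), (122.09892272949219, 137.47828674316406), 60.02659225463867)
scene brass [644.20707438 -31.56732356]
green [698. -25.] [ 60. 164.]
side brass [646.61729448 -30.0217438 ]
green [ 752. -553.] [ 32. 123.]
```

View pics/c5.png

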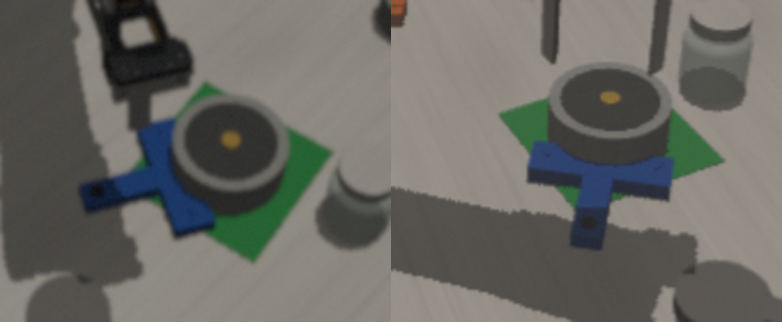

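View pics/w5.png

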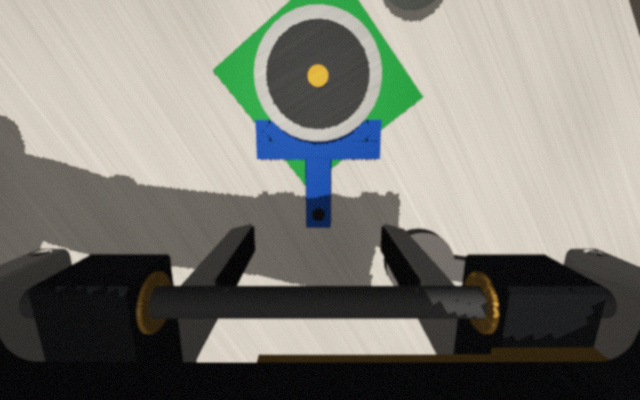

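The wrist and side crops show the arc against the mould with no gap at px (318,138). The mould's brass centre is within 1 mm of where it began. The arc centre implied by the leaf outline is (647.4,-32.0), against the mould at (646,-32). To make sure it isn't resting on one lip, I'll do one soft push at the handle end with closed fingers, which leaves the leaf free to yaw and settle.

```bash
python3 - <<'E'
from push import *
h=np.radians(60);u=np.array([.5,np.sin(h)]); m=np.array([.6465,-.0325])
s=m-.184*u
env.movel([*s,.20],feed=.15); env.grip(0.0); env.movel([*s,.023],feed=.12); env.wait(.2)
e=push(s,u,30,.0005,2.5)
env.movel([*(e-.015*u),.023],feed=.05); env.movel([*(e-.015*u),.20],feed=.15); env.movel([*(m-.21*u),.22],feed=.15); env.wait(.2)
im,c,W=snap("wrist","w6"); print(status.get_obs()["clock"])
b=[b for b in blobs(mask(im,100,130,120),400) if np.hypot(*(ray(b.reshape(-1,2),c,W,.018).mean(0)-[.61,-.11]))<.08][0]
print("leaf",cv2.minAreaRect((ray(b.reshape(-1,2),c,W,.018)*1e3).astype(np.float32)))
for n in("scene","side","wrist"):
    i,c2,W2=snap(n)
    for b in blobs(mask(i,12,28,90),20):
        w=ray([b.reshape(-1,2).mean(0)],c2,W2,.05)[0]
        if np.hypot(*(w-m))<.03: print(n,"brass",w*1e3)
cv2.imwrite("pics/c6.png",cv2.resize(im[0:240,200:440],None,fx=2.4,fy=2.4,interpolation=cv2.INTER_CUBIC)[:,:,::-1])
E
```

```text
0.5 F along -0.48 across -0.37
1.0 F along 1.32 across -0.25
1.5 F along 0.42 across -0.67
2.0 F along 0.01 across -0.65
2.5 F along 0.61 across -0.42
3.0 F along 0.72 across 0.09
3.5 F along 1.41 across -0.52
4.0 F along 0.07 across -0.26
4.5 F along 0.14 across 0.49
5.0 F along -0.57 across -0.75
5.5 F along 0.32 across -0.10
6.0 F along 0.14 across 0.00
6.5 F along 0.27 across 0.08
7.0 F along -0.85 across 0.32
7.5 F along -0.02 across 0.22
8.0 F along -0.31 across -1.69
8.5 F along 0.36 across -1.05
9.0 F along 0.53 across 0.44
9.5 F along 0.65 across 0.12
10.0 F along 1.11 across -0.96
10.5 F along 4.38 across 0.18
30.3583
leaf ((595.7954711914062, -121.46586608886719), (123.02555084228516, 138.02760314941406), 60.03166961669922)
scene brass [644.20707438 -31.56732356]
side brass [648.49062901 -31.15288777]
```

View pics/c6.png

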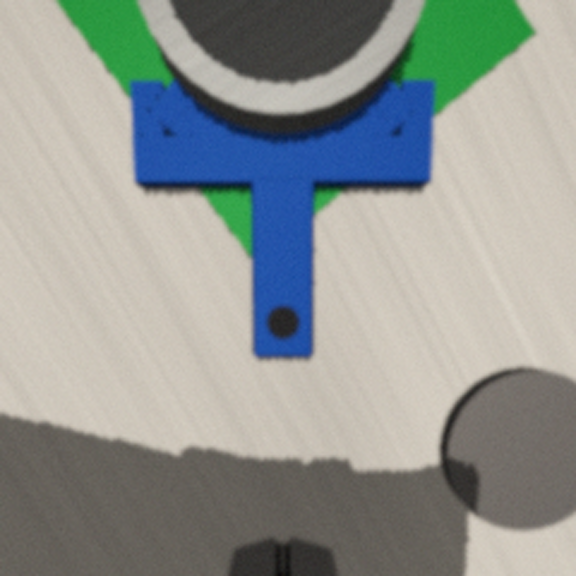

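No gap along the arc (crop px 165–410), and the leaf didn't yaw or shift under the second push (60.03° both times). The mould hasn't moved either, so I'm handing in.

```bash
python3 - <<'E'
from h import *
workorder.close_job(); print(status.get_obs()["clock"])
E
```

```text
the job is handed in; nothing more can be done
the job is handed in; nothing more can be done
```

The large mould stood on the mat, so I used the smaller blue leaf (about 139 x 124 mm measured). I gripped its handle lightly and slid it flat to just short of the mould. Then I pushed both shoulders with the open fingers until the force jumped to 6.7 N. A soft push of 4.4 N on the handle end followed, to make sure it was fully seated.

**Fit:** No gap shows along the arc. The handle-end push did not shift or turn the leaf (60.03° before and after), and its arc centre lies within about 1.5 mm of the mould's axis.

**Mould:** It stayed within 1 mm of its start in the scene camera, and that reading was unchanged by the last push. The last side-camera reading was about 2 mm off (648.5 mm against 646.6 mm in x). I put that down to measurement noise, since the leaf did not move.

**Arc-radius check:** The circle fit on the arc read about 57–58 mm instead of 62 mm before seating, and an unusable 76 mm once the mould touched it. I relied on the leaf outline, its back edge and the forces instead.

**Other objects:** I planned the path clear of the other leaves, the spare mould and the jar. I did not re-measure them at the end.

The job was handed in at about 30 s with the gripper raised clear of everything.

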